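# Ready a kickstand for its clearance check and hold the frame upright

### The job

Get the kickstand fixture ready for me to gauge the gap under the foot: first work the tilted landing disc into its pocket and press it firmly down for a moment so that it lies flat, then flip the kickstand down past its over-centre point until it stands fully down, then take hold of the leaning frame, bring it upright and finish while still holding it there. Do not let the frame topple over towards the kickstand's side, and leave the gauge blocks, ring gauge, screwdriver and pencil where they lie.

Things in the scene. Friction and masses are not known exactly. Their poses are not given: they have to be found in the camera images.
- baseplate: dark steel base plate of the kickstand fixture, fixed to the desk, 205 x 270 x 18 mm. Origin on the desk (z = 0) under the lean axis; y runs along that axis (to the robot's left), x away from the robot, z up. In its frame the plate spans x -125 to 80, y -135 to 135 mm; the pocket is at (-77, 46); a rest post 153 mm high at x 64 to 74, y 85 with a rubber buffer carries the frame leaning back
- lean_axis (a point): middle of the lean axis, a 12 mm shaft along the base plate's y, 30 mm above the desk, in two bearing blocks (46 x 22 mm, up to 44 mm above the desk) at y -117 and 114 mm of the base plate
- pocket (a point): centre of the floor of the round pocket in the base plate: 63 mm wide, 8 mm deep, floor 10 mm and rim (the plate's top) 18 mm above the desk
- landing_disc: loose round steel disc, 60 mm across, 9 mm thick, 0.15 kg. Origin: centre of its underside, z out of its top. It starts 5 to 8 mm off the pocket's centre towards the plate's +y and hangs on the rim there, tilted about 11 degrees with that side high (its top edge 28 to 31 mm above the desk); a push of a few N on the high edge towards the pocket lets it drop in. Seated: origin 10 mm, top 19 mm above the desk
- lean (a joint): lean of the frame about the lean axis, rad: 0 upright, negative leaning back away from the robot (starts at -0.30 on the post's buffer), positive towards the kickstand's side (the robot). It turns freely; frame and wheel weigh 1.6 kg: their weight alone keeps them on the rest, and upright they topple unless held. 1 to 2 N sideways at the seat tube's top raise it
- frame_stub: grey steel frame stub (small rear triangle) on the lean axis, with a 140 mm dummy wheel on a hub at its right (-y) end and an upright seat tube at its left (+y) end. Origin on the lean axis, at point lean_axis; axes as the base plate's when upright, z up the seat tube
- tube_top (a point): top end of the seat tube (round, 26 mm across), in the frame stub's frame at (0, 85, 235) mm; the upper 65 mm of the tube are clear of other parts
- stand_pivot (a point): pivot of the kickstand, in the frame stub's frame at (-30, 25, 99) mm. Its axis slants: a positive turn of the stand is right-handed about the direction (0.909, 0, -0.418) of the frame stub
- stand (a joint): angle of the kickstand, rad: 0 stowed (level, pointing back along the wheel to -y), 1.75 fully down on its stop. The over-centre spring pulls it back to 0 up to 0.80 rad and snaps it down by itself beyond. Near the foot that takes 5 to 7 N at first and less towards the dead centre
- stand_foot (a point): centre of the rubber foot (14 mm ball) at the end of the stand's straight 12 mm bar, 105 mm from the pivot. In the frame stub's frame it lies at (-35, -80, 99) mm stowed and (-77, 46, 8) mm fully down, which is 12 mm clear of the seated disc with the frame upright
- gauge_block_10: the 10 mm gauge block, 10x30x10 mm, steel, that lies ready on the base plate near its right front corner; leave it there
- gauge_block_25: a 9x30x25 mm gauge block on the mat to the left; leave it alone
- ring_gauge: a steel ring gauge, 49 mm across, 15 mm high, on the left; leave it alone
- screwdriver: a small screwdriver, 158 mm long, lying on the right; leave it alone
- pen_pencil: a pencil, 123 mm long, lying on the right; leave it alone
Not all that is in view belongs to the job. Several things have the shape of the landing_disc; the one meant has the colours described above.

How it is judged:
By the outcome, as a careful person would: the job done as asked, in the order asked, and still so for the second after the job is handed in, while the arm keeps its last pose, push and grip.
It also fails if it takes over 72 s, if anything falls off the work surface, if the arm or the gripper's body presses on something with over 40 N, if the wrist force passes 120 N, or if a joint passes its speed limit or range.

### The arm

A 6-joint arm with a two-finger parallel gripper is mounted at the origin on a cart in front of the work surface, level with it; the furniture and walls round the work are solid. World frame = base frame: x ahead of the robot, y to its left, z up, the work surface at z = 0. Lengths are in m, angles in degrees, forces in N, time in s.
With the tool pointing down it reaches from about 0.25 to 0.725 m from the base axis. Payload 9.7 kg.
Tool frame: the origin (TCP) lies on the centre line of the jaws, within the pads' length; the fingertips stand 22 mm ahead of it and the grasp point (between the pads) lies 3 mm ahead of it; z points along the fingers, y is the direction in which the jaws open and shut (so a half turn about z gives the same grasp; the last joint's range is limited). The gripper opens to 85 mm and grips with 20 to 120 N. Pads are 22 mm wide; open, the fingers measure 114 mm over their backs; the gripper's body (76 mm by 85 mm) begins 54 mm behind the grasp point. The pads swing forward as they close: fully open they stand 13 mm farther back than shut.
Start: joints at [-64.057, 4.979, 10.078, 95.1, 0, 90], TCP at [0.241, -0.495, 0.253] pointing down, gripper open.
Joint ranges: [-179.16, 179.16], [-48.56, 103.87], [-65.8, 70.77], [-126.05, 130.52], [-82.76, 87.17], [-180, 180]. Speed limits (degrees/s): [127.2, 127.2, 147.25, 180, 180, 180].

### API

Orientations are given as [roll, pitch, yaw] about the fixed x, y, z axes, in that order (R = Rz(yaw) Ry(pitch) Rx(roll)).
In Python, from workcell import get_obs, camera, camera_params, job_done gives the robot as it stands.
- The arm moves only by the tool servo_tool, never from a script. Its argument "steps" is a list of rows, each an object of numbers: "x", "y", "z": the shift along the world's x, y, z in mm; "yaw": the turn about the world's z in degrees. A call has 1 to 12 rows; each row is the pose to reach, as a shift and turn from the pose measured when the call began; what a row does not reach only later rows make up. A row lasts 1/8 s, in which the tool goes at most 62.5 mm and 10.7 degrees, less where a joint would pass 70% of its speed; a pose out of reach is approached as far as the arm can. A call with a gripper value outside its range is refused whole. "grip" is the finger opening in mm, from 0 to 85.4, set as the call begins (left out, the last holds). The fingers move at their own pace and stop on an object; "grip_force" is the grip in N (left out, the last holds). Time passes only in rows, so rows that repeat a pose let the fingers close. It gives the time, the measured TCP pose, the force and the opening at its end, in the units of the state.
- get_obs(): the state, without advancing time (a new reading comes with each control period).
- camera(name): name is "scene" or "top"; returns (picture, depth): 480x640x3 uint8, red, green, blue; 480x640 float32, m along the optical axis (not along the pixel's ray), 0 where there is no reading.
- camera_params(name): a dict with "intrinsics" (3x3 intrinsics, pixels), "rvec" (rotation vector, rad) and "tvec" (3), from world to camera coordinates, as OpenCV has them. Camera axes: x right, y down, z forward; pixel columns grow to the right and rows downward; lengths in m; the calibration is good to about 2 mm. A picture is of the moment at which its call begins. camera_params takes no time and is no camera call.
- job_done(): hands the job in, once; it reports no verdict.
The state is a dict: "time": time; "q": joint angles; "qd": joint speeds; "joint_efforts": joint torques, N m; "ee_pos": TCP position; "tcp_rot": TCP orientation; "wrist_force": force on the tool from outside, world axes, zero at the start; "torque": the same for the moment, N m; "opening": finger opening in m.
Only numpy, scipy, OpenCV 4.12 (cv2) and the standard library are available. Lean on these libraries where they do the work, as an engineer would, in place of code of your own. Each camera call takes 0.05 s, during which the arm holds its last target.

## Working session

There is one attempt and no reset: what is moved stays moved. The work goes in short steps, Python scripts to look and compute and a tool call to move; the robot and the scene stay as the last step left them, time stands still between calls to the robot, and variables do not carry over. Pictures are saved under pics/ and viewed, and the job is handed in when it is done.

Besides the shell and the picture viewer there is one more tool, called after "Call:" in YAML: its name, and indented under it one key for each argument. servo_tool: Moves the arm, as the interface text tells. Its arguments: {"type":"object","properties":{"steps":{"type":"array"},"grip":{"type":"number"},"grip_force":{"type":"number"}},"required":["steps"]}

```bash
ls; mkdir -p pics; python3 - <<'E'
from workcell import *
import cv2,numpy as np
o=get_obs();print({k:np.round(v,3).tolist() for k,v in o.items()})
for n in("scene","top"):
    p,d=camera(n);cv2.imwrite(f"pics/{n}0.png",p[:,:,::-1]);np.savez(f"pics/{n}0.npz",p=p,d=d)
    print(camera_params(n))
E
```

```text
pics
{'time': 0.0, 'q': [-64.059, 5.014, 10.034, 95.098, 0.002, 90.001], 'qd': [0.052, -0.006, 0.058, 0.032, -0.008, -0.025], 'joint_efforts': [0.001, -52.039, 46.48, 0.016, 0.0, -0.0], 'ee_pos': [0.241, -0.494, 0.253], 'tcp_rot': [-179.922, -0.002, 25.94], 'wrist_force': [0.169, -0.129, 0.202], 'torque': [-0.009, 0.036, -0.013], 'opening': 0.085}
{'intrinsics': array([[451.3657908 ,   0.        , 312.7150369 ],
       [  0.        , 451.3657908 , 237.15206778],
       [  0.        ,   0.        ,   1.        ]]), 'rvec': array([ 0.93992903, -2.34604881,  1.16982555]), 'tvec': array([0.43487601, 0.32598567, 1.09115877])}
{'intrinsics': array([[534.32224047,   0.        , 327.80132453],
       [  0.        , 534.32224047, 240.58051819],
       [  0.        ,   0.        ,   1.        ]]), 'rvec': array([ 2.19224721, -2.21226009,  0.09126982]), 'tvec': array([0.07769842, 0.54093862, 1.3833547 ])}
```

View pics/scene0.png

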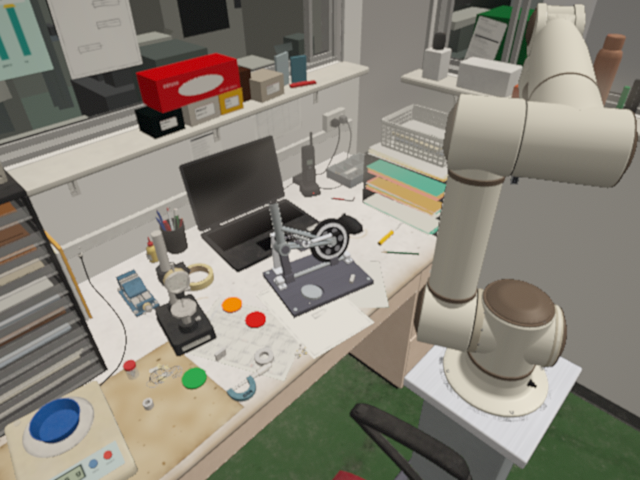

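View pics/top0.png

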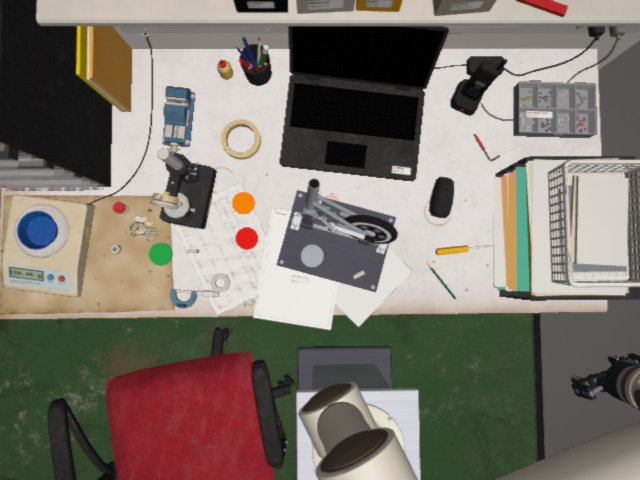

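The fixture is in the top view at about (338,240) with a grey disc at about (313,256). In the scene view it is at about (318,260). The orange, red and green discs are decoys. I'll zoom in next.

```bash
cat >h.py <<'E'
from workcell import *
import cv2,numpy as np
CP={n:camera_params(n) for n in("scene","top")}
def ray(n,uv):
    c=CP[n];R=cv2.Rodrigues(c['rvec'])[0];o=-R.T@c['tvec']
    d=R.T@np.linalg.inv(c['intrinsics'])@np.array([uv[0],uv[1],1.]);return o,d
def onz(n,uv,z):
    o,d=ray(n,uv);return o+d*(z-o[2])/d[2]
def proj(n,P):
    c=CP[n];return cv2.projectPoints(np.atleast_2d(np.array(P,float)),c['rvec'],c['tvec'],c['intrinsics'],None)[0][:,0]
def atd(n,uv,d):
    o,r=ray(n,uv);return o+r*d[int(round(uv[1])),int(round(uv[0]))]
def crop(n,p,box,name,s=6):
    x0,y0,x1,y1=box;cv2.imwrite(f"pics/{name}.png",cv2.resize(p[y0:y1,x0:x1,::-1],None,fx=s,fy=s,interpolation=cv2.INTER_CUBIC))
E
python3 - <<'E'
from h import *
p=np.load('pics/top0.npz')['p'];d=np.load('pics/top0.npz')['d']
crop('top',p,(270,170,403,300),'t0c',6)
q=np.load('pics/scene0.npz')['p'];crop('scene',q,(250,190,380,320),'s0c',6)
h=cv2.cvtColor(p,cv2.COLOR_RGB2HSV)
x0,y0,x1,y1=270,170,405,300
for uv in((290,240),(340,270),(313,256),(385,270)):print(uv,p[uv[1],uv[0]],atd('top',uv,d))
E
```

```text
(290, 240) [83 81 90] [0.54378002 0.17143283 0.01841369]
(340, 270) [84 82 92] [0.46442232 0.04172016 0.01612478]
(313, 256) [169 173 179] [0.50130216 0.11179038 0.02523498]
(385, 270) [228 225 220] [ 0.46334634 -0.07827338 -0.00143207]
```

View pics/t0c.png

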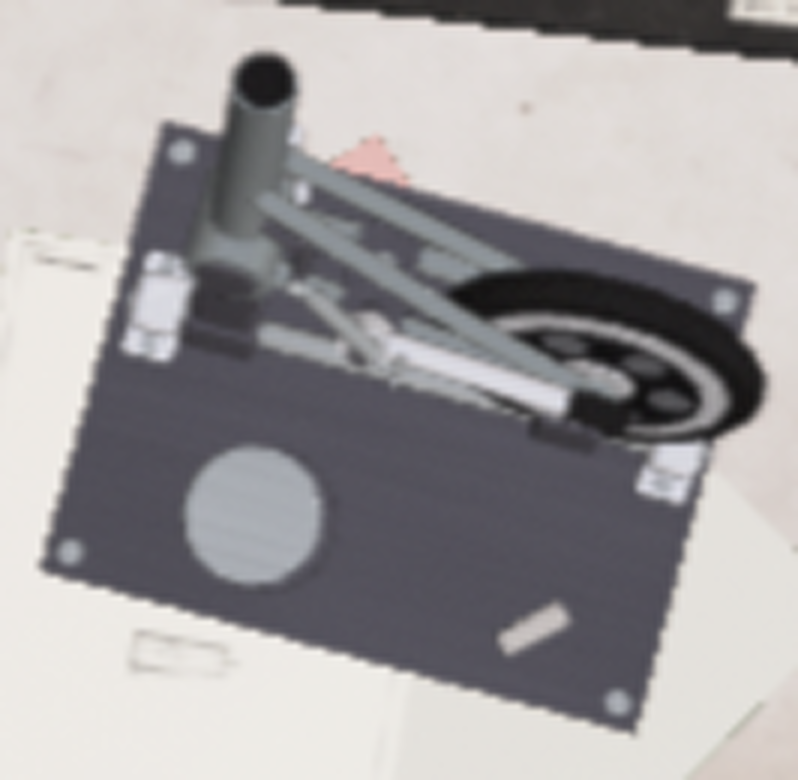

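View pics/s0c.png

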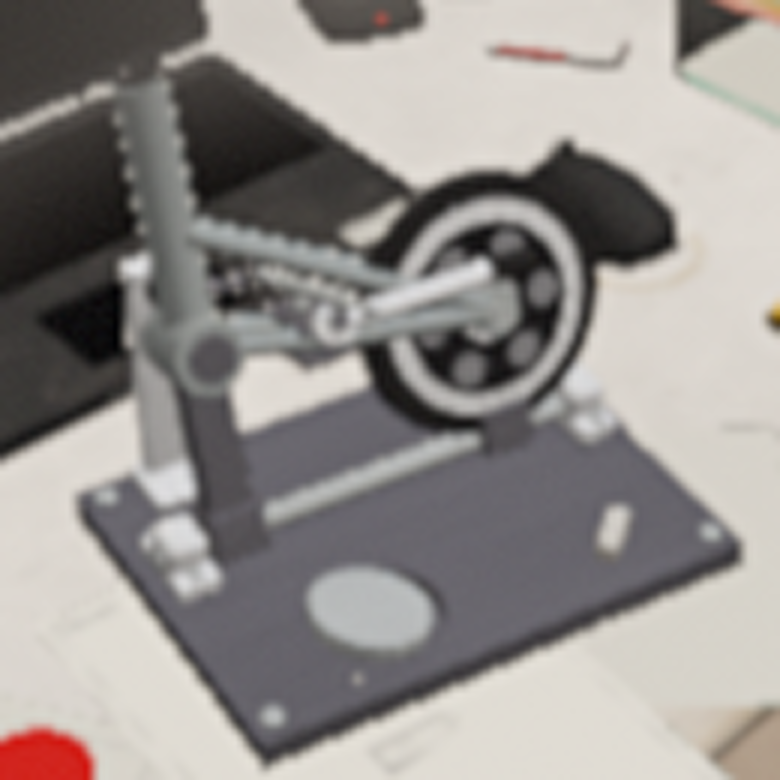

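The top crop shows the plate's corners at crop pixels (165,122), (755,285), (42,568) and (635,733). The disc is at (254,515), the seat tube's top at (265,80), and the silver stand bar runs from about (375,345) to (560,400). I'll fit the frame from these.

```bash
cat >>h.py <<'E'
def fit():
    C=np.array([(165,122),(755,285),(42,568),(635,733)],float)
    C=(C+.5)/6-.5+[270,170]
    W=np.array([onz('top',c,.018)[:2] for c in C])
    L=np.array([(80,135),(80,-135),(-125,135),(-125,-135)])/1e3
    a=L-L.mean(0);b=W-W.mean(0)
    th=np.arctan2((a[:,0]*b[:,1]-a[:,1]*b[:,0]).sum(),(a*b).sum())
    R=np.array([[np.cos(th),-np.sin(th)],[np.sin(th),np.cos(th)]])
    t=W.mean(0)-R@L.mean(0)
    return th,R,t,W-(L@R.T+t)
TH,R2,T2,RES=fit()
def b2w(p):
    p=np.array(p,float)/1e3;return np.r_[R2@p[:2]+T2,p[2]]
def w2b(w):
    return np.r_[R2.T@(np.array(w[:2])-T2),w[2]]*1e3
def f2b(p,lean):  # frame mm -> base mm
    c,s=np.cos(lean),np.sin(lean);x,y,z=p
    return np.array([c*x+s*z,y,-s*x+c*z+30])
E
python3 - <<'E'
from h import *
print(np.degrees(TH),T2,RES*1e3)
D=np.load('pics/top0.npz')['d']
c=lambda X:(np.array(X)+.5)/6-.5+[270,170]
print('disc',w2b(onz('top',c((254,515)),.0235)),'tube',w2b(onz('top',c((265,80)),.24)))
print('pred tube',f2b((0,85,235),-.3), 'world',b2w(f2b((0,85,235),-.3)))
for n in("top","scene"):
  for P in ((0,85,235),(-35,-80,99),(-30,25,99)):print(n,P,b2w(f2b(P,-.3)),proj(n,b2w(f2b(P,-.3))))
  print('pocket',proj(n,b2w((-77,46,18))),proj(n,[b2w(v) for v in((80,135,18),(80,-135,18),(-125,135,18),(-125,-135,18))]).tolist())
print(b2w((-77,46,10)))
E
```

```text
-15.927610418003532 [0.56289636 0.04471326] [[-1.5668291  -0.41534437]
 [-0.9756848   1.62964173]
 [ 1.19226462 -2.1974253 ]
 [ 1.35024928  0.98312795]]
disc [-76.87480884  50.73541687  23.5       ] tube [ 72.28507855  86.29969658 240.        ]
pred tube [-69.44724857  85.         254.50407494] world [0.51944117 0.14550794 0.25450407]
top (0, 85, 235) [0.51944117 0.14550794 0.25450407] [[296.85327054 244.49030005]]
top (-35, -80, 99) [ 0.48065611 -0.01501102  0.11423511] [[365.09918322 262.89068979]]
top (-30, 25, 99) [0.51406379 0.08464711 0.11571271] [[323.97153411 249.48683177]]
pocket [[313.66985657 256.01321853]] [[296.92109434862914, 189.32499441600547], [396.02850365662505, 216.70904097412233], [275.738274927136, 264.716970388266], [375.8013016651781, 292.2667685172457]]
scene (0, 85, 235) [0.51944117 0.14550794 0.25450407] [[295.5995957  227.48635478]]
scene (-35, -80, 99) [ 0.48065611 -0.01501102  0.11423511] [[346.87416153 248.71439084]]
scene (-30, 25, 99) [0.51406379 0.08464711 0.11571271] [[314.6041111  259.37146093]]
pocket [[312.19171593 291.54978475]] [[261.38244051192373, 271.45194950188807], [336.23889114116963, 243.5727580202995], [292.67841814952516, 313.5703020278554], [373.12409424790735, 279.3865338692105]]
[0.50147589 0.11007782 0.01      ]
```

```bash
python3 - <<'E'
s=open('h.py').read()
s=s.replace("np.array([c*x+s*z,y,-s*x+c*z+30])","np.array([c*x-s*z,y,s*x+c*z+30])")
s+='''
A=np.array([.909,0,-.418]);A/=np.linalg.norm(A)
def stand(th,r=105):
    v=cv2.Rodrigues(A*th)[0]@np.array([-5,-105,0.]);return np.array([-30,25,99])+v*r/105
'''
open('h.py','w').write(s)
E
python3 - <<'E'
from h import *
r=lambda v:np.round(np.array(v)*1e3,1)
print('foot down',stand(1.75))
print('prepush',r(b2w((-77,106,0))),'pushend',r(b2w((-77,87.5,0))),'press',r(b2w((-77,46,0))))
for t in np.arange(0,1.2,.1):
  b=f2b(stand(t),-.3);print(round(t,1),b.round(1),r(b2w(b)), r(b2w(f2b(stand(t,90),-.3))))
for P in ((0,85,235),(-35,-80,99),(-30,25,99)):
  w=b2w(f2b(P,-.3));print(P,r(w),(proj('top',w)[0]-[270,170])*6,(proj('scene',w)[0]-[250,190])*6)
print(r(b2w(f2b((0,85,235),0))))
# depth-based map near foot
d=np.load('pics/top0.npz')['d']
for v in range(228,248,2):
  print(v,[tuple(int(k) for k in w2b(atd('top',(u,v),d))) for u in range(350,382,4)])
E
```

```text
foot down [-77.13715214  45.77133384   7.36681508]
prepush [517.9 167.8   0. ] pushend [512.9 150.    0. ] press [501.5 110.1   0. ]
0.0 [ -4.2 -80.  134.9] [536.9 -31.1 134.9] [541.7 -16.8 134.7]
0.1 [-11.2 -79.3 127.1] [530.4 -28.4 127.1] [536.1 -14.6 128. ]
0.2 [-18.1 -77.5 119.4] [524.2 -24.8 119.4] [530.8 -11.5 121.4]
0.3 [-24.8 -74.7 111.9] [518.5 -20.3 111.9] [525.9  -7.6 115. ]
0.4 [-31.4 -70.9 104.6] [513.3 -14.9 104.6] [521.4  -2.9 108.7]
0.5 [-37.6 -66.1  97.6] [508.6  -8.6  97.6] [517.4   2.5 102.7]
0.6 [-43.5 -60.5  91.1] [504.5  -1.5  91.1] [513.9   8.5  97.1]
0.7 [-49.  -54.   84.9] [501.    6.3  84.9] [510.9  15.2  91.9]
0.8 [-54.  -46.7  79.3] [498.1  14.7  79.3] [508.4  22.4  87. ]
0.9 [-58.6 -38.6  74.3] [496.   23.6  74.3] [506.6  30.1  82.7]
1.0 [-62.5 -30.   69.9] [494.5  33.   69.9] [505.4  38.1  78.9]
1.1 [-65.9 -20.8  66.1] [493.8  42.8  66.1] [504.8  46.5  75.7]
(0, 85, 235) [653.  107.4 254.5] [263.73289182  79.23035669] [131.9049599   76.39301432]
(-35, -80, 99) [536.9 -31.1 134.9] [613.52246495 415.16548234] [516.89174187 256.62110574]
(-30, 25, 99) [570.
[... 686 characters left out ...]
63, 140), (1, -72, 143), (8, -85, 91), (10, -94, 101)]
238 [(-5, -33, 12), (-4, -42, 32), (-2, -51, 44), (-8, -55, 138), (-6, -64, 143), (-3, -73, 143), (0, -82, 140), (6, -97, 88)]
240 [(-11, -34, 19), (-8, -44, 16), (-6, -54, 26), (-5, -62, 52), (-9, -66, 132), (-7, -75, 137), (-5, -84, 137), (2, -99, 76)]
242 [(-16, -35, 18), (-13, -45, 22), (-11, -55, 26), (-9, -64, 40), (-7, -73, 49), (-4, -83, 46), (-2, -93, 47), (0, -102, 57)]
244 [(-21, -37, 17), (-18, -47, 16), (-15, -57, 14), (-13, -67, 21), (-11, -75, 38), (-7, -87, 15), (-5, -96, 29), (-3, -105, 37)]
246 [(-26, -38, 17), (-23, -48, 15), (-20, -58, 14), (-18, -68, 18), (-15, -79, 15), (-12, -89, 14), (-9, -99, 14), (-9, -106, 44)]
```

Call:
servo_tool:
  steps:
    - {"x":20,"y":60,"yaw":5}
    - {"x":40,"y":120,"yaw":10}
    - {"x":65,"y":180,"yaw":15}
    - {"x":90,"y":240,"yaw":20}
    - {"x":115,"y":300,"yaw":25}
    - {"x":140,"y":360,"yaw":30}
    - {"x":165,"y":420,"yaw":35}
    - {"x":190,"y":480,"z":-10,"yaw":40}
    - {"x":215,"y":540,"z":-40,"yaw":44}
    - {"x":245,"y":600,"z":-80,"yaw":48}
    - {"x":277,"y":663,"z":-120,"yaw":48}
    - {"x":277,"y":663,"z":-140,"yaw":48}
  grip: 0
  grip_force: 20

```text
schema error: expected keys x, y, z, yaw
```

Each row has to give all four keys.

Call:
servo_tool:
  steps:
    - {"x":20,"y":60,"z":0,"yaw":5}
    - {"x":40,"y":120,"z":0,"yaw":10}
    - {"x":65,"y":180,"z":0,"yaw":15}
    - {"x":90,"y":240,"z":0,"yaw":20}
    - {"x":115,"y":300,"z":0,"yaw":25}
    - {"x":140,"y":360,"z":0,"yaw":30}
    - {"x":165,"y":420,"z":0,"yaw":35}
    - {"x":190,"y":480,"z":-10,"yaw":40}
    - {"x":215,"y":540,"z":-40,"yaw":44}
    - {"x":245,"y":600,"z":-80,"yaw":48}
    - {"x":277,"y":663,"z":-120,"yaw":48}
    - {"x":277,"y":663,"z":-140,"yaw":48}
  grip: 0
  grip_force: 20

```text
time: 1.6
ee_pos: [0.5154, 0.1648, 0.1183]
tcp_rot: [180.0, -0.0, 74.0]
wrist_force: [2.3, -0.8, 0.9]
opening: -0.0
```

Call:
servo_tool:
  steps:
    - {"x":2,"y":3,"z":-30,"yaw":0}
    - {"x":2,"y":3,"z":-60,"yaw":0}
    - {"x":2,"y":3,"z":-73,"yaw":0}
    - {"x":2,"y":3,"z":-73,"yaw":0}

```text
time: 2.1
ee_pos: [0.517, 0.1676, 0.0448]
tcp_rot: [-179.9, -0.0, 74.0]
wrist_force: [0.3, -0.2, 0.2]
opening: -0.0
```

```bash
python3 - <<'E'
from h import *
o=get_obs();print(o['ee_pos'],w2b(o['ee_pos']),o['wrist_force'])
p,d=camera('scene');crop('scene',p,(250,190,380,320),'s1c',6)
p,d=camera('top');crop('top',p,(250,170,383,300),'t1c',5)
E
```

```text
[0.51700664 0.16762444 0.044757  ] [-77.85757788 105.59934255  44.75699505] [ 0.28139742 -0.15487364  0.16888746]
```

View pics/s1c.png

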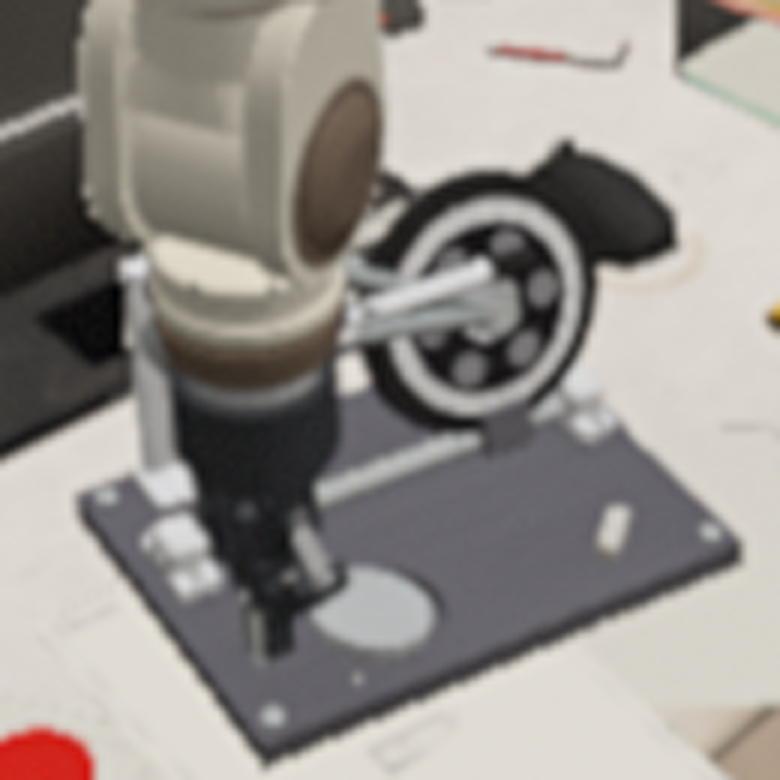

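View pics/t1c.png

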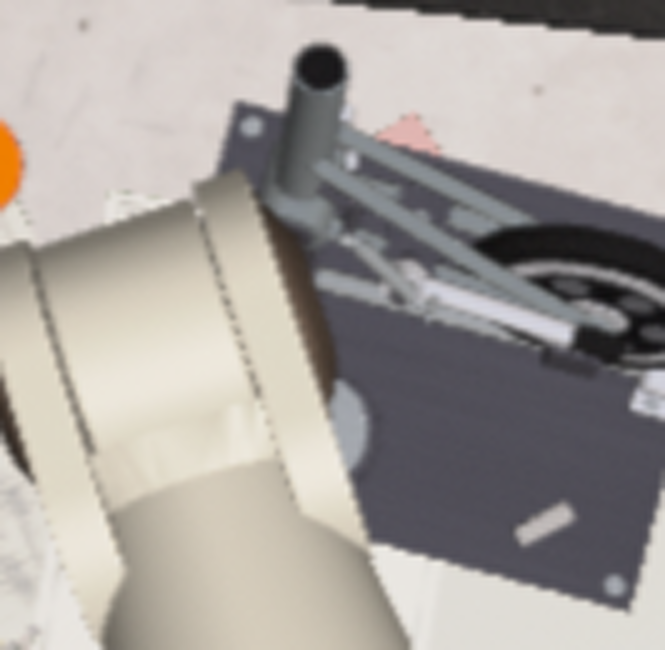

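The fingertips at crop (275,640) stand just left of the disc, clear of the bearing block. Next I push along base -y.

Call:
servo_tool:
  steps:
    - {"x":0,"y":-3,"z":-1,"yaw":0}
    - {"x":-1.5,"y":-6,"z":-1,"yaw":0}
    - {"x":-2,"y":-8,"z":-1,"yaw":0}
    - {"x":-2.6,"y":-10,"z":-1,"yaw":0}
    - {"x":-3.1,"y":-12,"z":-1,"yaw":0}
    - {"x":-3.1,"y":-12,"z":-1,"yaw":0}

```text
time: 2.95
ee_pos: [0.5149, 0.1557, 0.0455]
tcp_rot: [179.9, -0.1, 74.0]
wrist_force: [-0.1, -0.2, 0.4]
opening: -0.0004
```

Call:
servo_tool:
  steps:
    - {"x":-0.5,"y":-2,"z":-1.5,"yaw":0}
    - {"x":-1,"y":-4,"z":-1.5,"yaw":0}
    - {"x":-1.6,"y":-6,"z":-1.5,"yaw":0}
    - {"x":-1.6,"y":-6,"z":-1.5,"yaw":0}

```text
time: 3.45
ee_pos: [0.5132, 0.1495, 0.0439]
tcp_rot: [179.9, -0.1, 74.0]
wrist_force: [0.4, 0.1, -0.1]
opening: 0.0003
```

```bash
python3 - <<'E'
from h import *
o=get_obs();print(o['ee_pos'],w2b(o['ee_pos']),o['wrist_force'],o['q'])
p,d=camera('scene');crop('scene',p,(280,260,350,320),'s2c',10)
E
```

```text
[0.51319441 0.14953384 0.04393083] [-76.55898853  87.15709257  43.93083467] [ 0.43203734  0.13806837 -0.08896098] [ 1.62273598e+01  4.05289744e+00 -1.41555078e+01  7.16871502e+01
  3.58314297e-02  1.22266844e+02]
```

View pics/s2c.png

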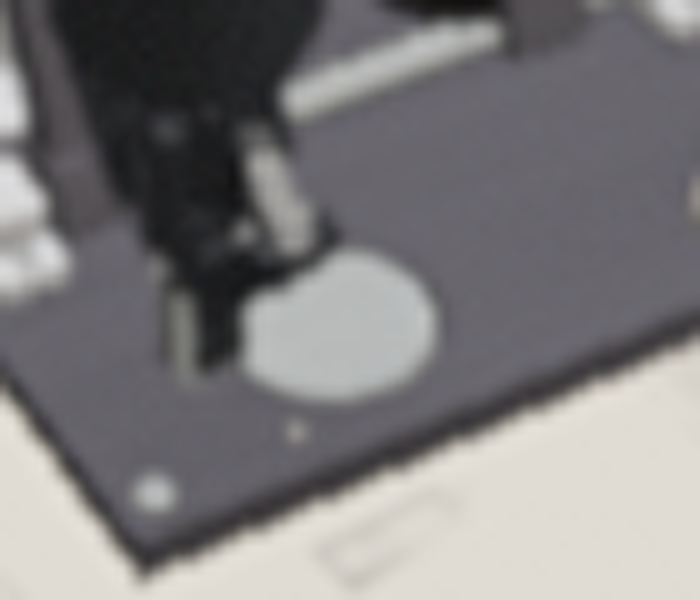

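```bash
cat >>h.py <<'E'
def disc():
    p,d=camera('scene')
    h=p.astype(int)
    B=np.array([w2b(atd('scene',(u,v),d)) for v in range(270,312) for u in range(290,335)])
    C=np.array([h[v,u] for v in range(270,312) for u in range(290,335)])
    k=(C.min(1)>150)&(np.hypot(B[:,0]+77,B[:,1]-50)<45)&(B[:,2]<45)
    Q=B[k];M=np.c_[Q[:,0]+77,Q[:,1]-46,np.ones(len(Q))]
    c=np.linalg.lstsq(M,Q[:,2],rcond=None)[0]
    print('n',len(Q),'centre',Q.mean(0).round(1),'ext',Q.min(0).round(0),Q.max(0).round(0),'plane slope deg x,y, z at pocket',np.degrees(c[:2]).round(1),c[2].round(1))
E
python3 -c "
from h import *
disc()"
```

```text
n 199 centre [-83.   44.4  18. ] ext [-110.   15.   14.] [-55.  72.  23.] plane slope deg x,y, z at pocket [-0.8  0.3] 18.0
```

The disc now reads flat (slope 0.8° or less) and within the pocket. I'll lift, go over its centre and press.

Call:
servo_tool:
  steps:
    - {"x":0,"y":2,"z":12,"yaw":0}
    - {"x":0,"y":2,"z":22,"yaw":0}
    - {"x":-8,"y":-25,"z":20,"yaw":0}
    - {"x":-11.5,"y":-39.5,"z":12,"yaw":0}
    - {"x":-11.5,"y":-39.5,"z":3,"yaw":0}
    - {"x":-11.5,"y":-39.5,"z":0,"yaw":0}
    - {"x":-11.5,"y":-39.5,"z":0,"yaw":0}

```text
time: 4.42
ee_pos: [0.5017, 0.1106, 0.0435]
tcp_rot: [180.0, -0.1, 74.0]
wrist_force: [-0.0, -0.5, 0.4]
opening: 0.0002
```

Call:
servo_tool:
  steps:
    - {"x":0,"y":0,"z":-1,"yaw":0}
    - {"x":0,"y":0,"z":-2,"yaw":0}
    - {"x":0,"y":0,"z":-3,"yaw":0}
    - {"x":0,"y":0,"z":-3,"yaw":0}

```text
time: 4.92
ee_pos: [0.5018, 0.1108, 0.0411]
tcp_rot: [179.9, -0.1, 74.0]
wrist_force: [-2.8, 1.4, 5.1]
opening: 0.0
```

Contact came where I expected it. I'll press harder, in small steps.

Call:
servo_tool:
  steps:
    - {"x":0,"y":0,"z":-1,"yaw":0}
    - {"x":0,"y":0,"z":-1.5,"yaw":0}
    - {"x":0,"y":0,"z":-1.5,"yaw":0}

```text
time: 5.3
ee_pos: [0.5019, 0.1108, 0.041]
tcp_rot: [179.9, -0.1, 74.0]
wrist_force: [-5.7, -2.0, 14.7]
opening: 0.0001
```

Call:
servo_tool:
  steps:
    - {"x":0,"y":0,"z":-2,"yaw":0}
    - {"x":0,"y":0,"z":-2.5,"yaw":0}
    - {"x":0,"y":0,"z":-2.5,"yaw":0}
    - {"x":0,"y":0,"z":-2.5,"yaw":0}
    - {"x":0,"y":0,"z":-2.5,"yaw":0}
    - {"x":0,"y":0,"z":-2.5,"yaw":0}
    - {"x":0,"y":0,"z":-2.5,"yaw":0}

```text
time: 6.18
ee_pos: [0.5019, 0.1108, 0.041]
tcp_rot: [179.8, -0.2, 74.0]
wrist_force: [-10.6, -1.5, 23.4]
opening: -0.0002
```

Call:
servo_tool:
  steps:
    - {"x":0,"y":0,"z":15,"yaw":0}
    - {"x":0,"y":0,"z":60,"yaw":0}
    - {"x":0,"y":0,"z":110,"yaw":0}
    - {"x":0,"y":-10,"z":150,"yaw":0}

```text
time: 6.68
ee_pos: [0.5021, 0.1011, 0.1934]
tcp_rot: [179.7, -0.2, 74.0]
wrist_force: [0.1, -0.7, 0.1]
opening: -0.0
```

```bash
python3 - <<'E'
from h import *
disc()
o=get_obs();print(o['ee_pos'],o['wrist_force'])
r=lambda v:np.round(np.array(v)*1e3,1)
print(r(b2w((-12,-72,170))),r(b2w((-12,-72,170))-o['ee_pos']))
# finger path: contact r=95; centre offset x -8
for t in np.arange(0,1.05,.1):
  b=f2b(stand(t,95),-.3);print(round(t,1),r(b2w(b+[-8,0,6+22])-b2w((-12,-72,170))))
E
```

```text
n 235 centre [-79.2  45.9  18.1] ext [-110.   15.   13.] [-47.  75.  24.] plane slope deg x,y, z at pocket [-0.9  0.9] 18.0
[0.50334974 0.10024527 0.19861885] [-0.48167164 -1.64105169  4.10768938]
[531.6 -21.2 170. ] [  28.2 -121.5  -28.6]
0.0 [ 0.8  1.8 -7.2]
0.1 [ -5.1   4.2 -14.3]
0.2 [-10.7   7.5 -21.2]
0.3 [-15.8  11.6 -28.1]
0.4 [-20.6  16.5 -34.7]
0.5 [-24.8  22.2 -41. ]
0.6 [-28.6  28.6 -46.9]
0.7 [-31.7  35.6 -52.5]
0.8 [-34.3  43.2 -57.5]
0.9 [-36.2  51.3 -62.1]
1.0 [-37.5  59.9 -66.1]
```

The disc is seated and flat, centred at about (-79, 46). Next I go above the stand's end.

Call:
servo_tool:
  steps:
    - {"x":5,"y":-40,"z":0,"yaw":0}
    - {"x":15,"y":-85,"z":0,"yaw":0}
    - {"x":28,"y":-121,"z":0,"yaw":0}
    - {"x":28,"y":-121,"z":-10,"yaw":0}
    - {"x":28,"y":-121,"z":-20,"yaw":0}
    - {"x":28,"y":-121,"z":-20,"yaw":0}

```text
time: 7.48
ee_pos: [0.5307, -0.02, 0.1775]
tcp_rot: [179.5, -0.3, 74.1]
wrist_force: [-0.5, 0.2, 0.2]
opening: -0.0001
```

```bash
python3 - <<'E'
from h import *
o=get_obs();print(o['ee_pos'],w2b(o['ee_pos']),o['wrist_force'])
p,d=camera('scene');crop('scene',p,(280,200,380,290),'s3c',8)
E
```

```text
[ 0.53068304 -0.01996514  0.17753201] [-13.22740012 -71.03540299 177.53201281] [-0.50457597  0.17803542  0.17186671]
```

View pics/s3c.png

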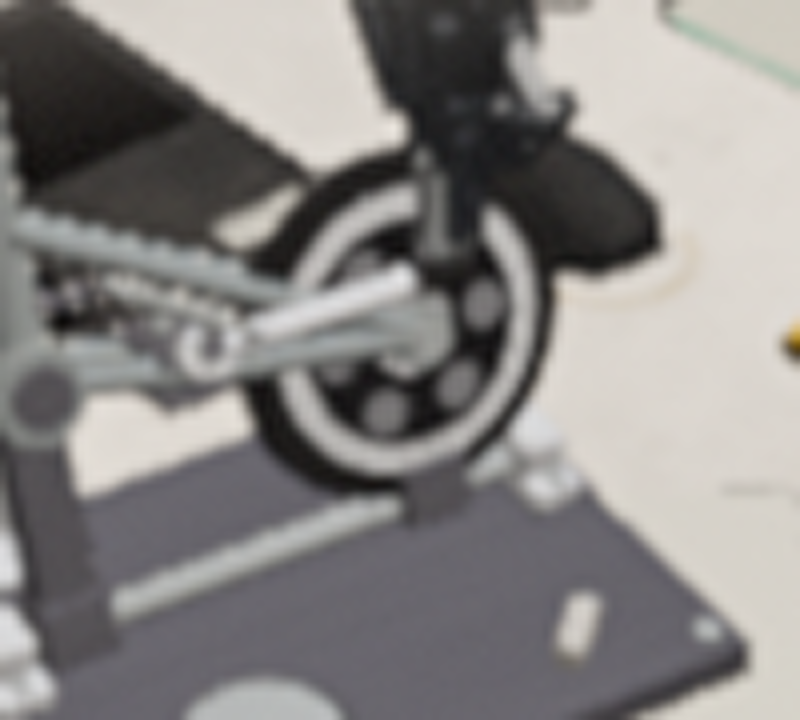

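The fingertips at (445,260) sit just above the stand's foot (about (435,272)). I'll come down to contact.

Call:
servo_tool:
  steps:
    - {"x":0,"y":0,"z":-8,"yaw":0}
    - {"x":0,"y":0,"z":-13,"yaw":0}
    - {"x":-1,"y":1,"z":-16,"yaw":0}
    - {"x":-1,"y":1,"z":-16,"yaw":0}

```text
time: 8.02
ee_pos: [0.53, -0.0188, 0.1624]
tcp_rot: [179.4, -0.3, 74.1]
wrist_force: [0.1, 0.2, 3.0]
opening: 0.0
```

Call:
servo_tool:
  steps:
    - {"x":-3,"y":1,"z":-6,"yaw":0}
    - {"x":-6,"y":2,"z":-9,"yaw":0}
    - {"x":-9,"y":4,"z":-13,"yaw":0}
    - {"x":-12,"y":6,"z":-16,"yaw":0}
    - {"x":-14,"y":8,"z":-20,"yaw":0}
    - {"x":-17,"y":10,"z":-23,"yaw":0}
    - {"x":-19,"y":13,"z":-27,"yaw":0}
    - {"x":-21,"y":15,"z":-30,"yaw":0}

```text
time: 9.02
ee_pos: [0.5082, -0.0035, 0.1327]
tcp_rot: [179.5, -0.4, 74.1]
wrist_force: [-6.3, 1.6, 7.0]
opening: -0.0
```

```bash
python3 - <<'E'
from h import *
o=get_obs();print(o['ee_pos'],w2b(o['ee_pos']),o['wrist_force'])
p,d=camera('scene');crop('scene',p,(280,200,380,290),'s4c',8)
E
```

```text
[ 0.50822989 -0.00349709  0.13272384] [-39.33776222 -61.36122466 132.72384289] [-6.32025241  1.62407661  6.95673974]
```

View pics/s4c.png

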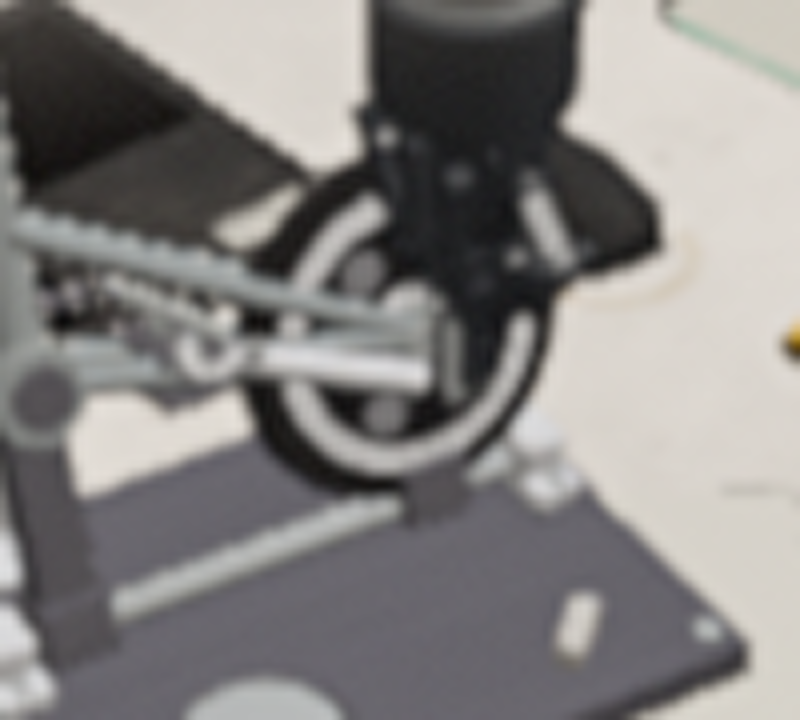

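The stand is down to about 0.4 rad, with the fingertip still over its end. The finger sits slightly to -x, so I'll follow the path with a small +x correction.

Call:
servo_tool:
  steps:
    - {"x":2,"y":1,"z":-2,"yaw":0}
    - {"x":1,"y":4,"z":-6,"yaw":0}
    - {"x":-1,"y":7,"z":-9,"yaw":0}
    - {"x":-3,"y":10,"z":-12,"yaw":0}
    - {"x":-5,"y":13,"z":-15,"yaw":0}

```text
time: 9.7
ee_pos: [0.5009, 0.0107, 0.1182]
tcp_rot: [179.8, -0.4, 74.1]
wrist_force: [-14.4, 6.2, 17.5]
opening: -0.0003
```

```bash
python3 - <<'E'
from h import *
o=get_obs();print(o['ee_pos'],w2b(o['ee_pos']),o['wrist_force'])
p,d=camera('scene');crop('scene',p,(280,200,380,290),'s5c',8)
E
```

```text
[0.50087246 0.01067373 0.11818223] [-50.30153251 -49.75348792 118.18223306] [-14.39628215   6.16311619  17.54957237]
```

View pics/s5c.png

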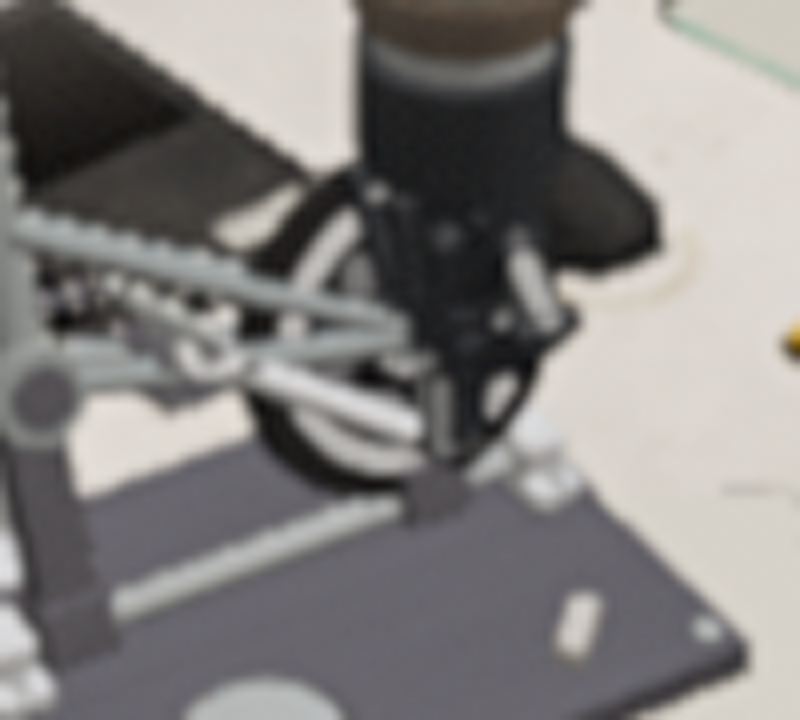

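```bash
python3 - <<'E'
from h import *
for t in (.4,.5,.6,.7,.8,.9):
  print(t,[((proj('scene',b2w(f2b(stand(t,r),-.3)))[0]-[280,200])*8).round(0).tolist() for r in (30,80,90,105)])
P=b2w((-50,-50,96));print((proj('scene',P)[0]-[280,200])*8)
for dx in(-12,12):
  for dy in (-11,11): print(dx,dy,((proj('scene',b2w((-50+dx,-50+dy,96)))[0]-[280,200])*8).round())
E
```

```text
0.4 [[274.0, 356.0], [403.0, 368.0], [429.0, 370.0], [467.0, 373.0]]
0.5 [[273.0, 364.0], [401.0, 389.0], [427.0, 394.0], [465.0, 401.0]]
0.6 [[271.0, 372.0], [398.0, 410.0], [423.0, 418.0], [460.0, 429.0]]
0.7 [[269.0, 379.0], [392.0, 431.0], [416.0, 441.0], [453.0, 456.0]]
0.8 [[266.0, 387.0], [385.0, 450.0], [408.0, 463.0], [443.0, 482.0]]
0.9 [[263.0, 394.0], [375.0, 469.0], [397.0, 484.0], [431.0, 506.0]]
[445.37983564 437.2349501 ]
-12 -11 [489. 445.]
-12 11 [437. 465.]
12 -11 [453. 410.]
12 11 [402. 429.]
```

The finger is slipping off to the -x side of the bar: the bar is at about 0.6 rad and the force is largely lateral. I'll back up along the path, let the stand return, and redo it centred better over the bar.

Call:
servo_tool:
  steps:
    - {"x":-2,"y":0,"z":6,"yaw":0}
    - {"x":0,"y":-6,"z":14,"yaw":0}
    - {"x":6,"y":-12,"z":24,"yaw":0}
    - {"x":12,"y":-18,"z":34,"yaw":0}
    - {"x":18,"y":-24,"z":44,"yaw":0}
    - {"x":24,"y":-30,"z":54,"yaw":0}
    - {"x":31,"y":-30,"z":58,"yaw":0}
    - {"x":31,"y":-30,"z":58,"yaw":0}

```text
time: 10.75
ee_pos: [0.532, -0.0191, 0.1758]
tcp_rot: [179.8, -0.4, 74.1]
wrist_force: [-0.6, 0.4, 0.3]
opening: -0.0
```

```bash
python3 - <<'E'
from h import *
o=get_obs();print(o['ee_pos'],w2b(o['ee_pos']),o['wrist_force'])
p,d=camera('scene');crop('scene',p,(260,200,380,290),'s6c',6)
p,d=camera('top');crop('top',p,(270,170,403,300),'t6c',6)
E
```

```text
[ 0.53204572 -0.01905507  0.17580212] [-12.16677935 -69.78632189 175.80211985] [-0.58470182  0.38705026  0.32156897]
```

View pics/s6c.png

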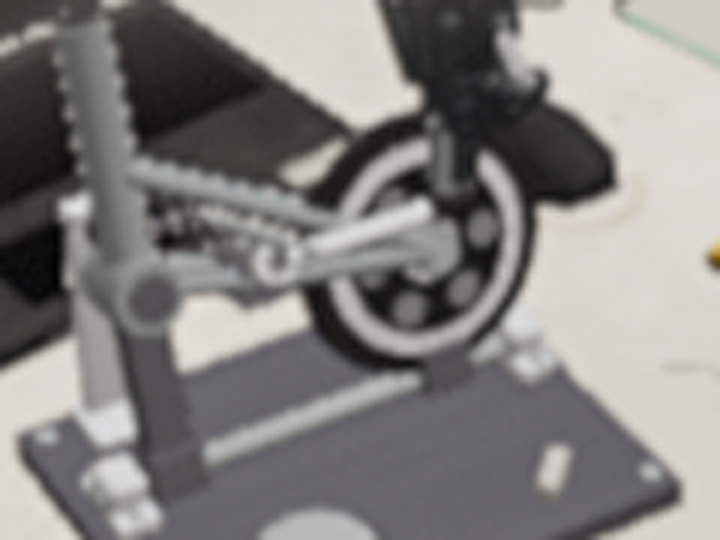

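View pics/t6c.png

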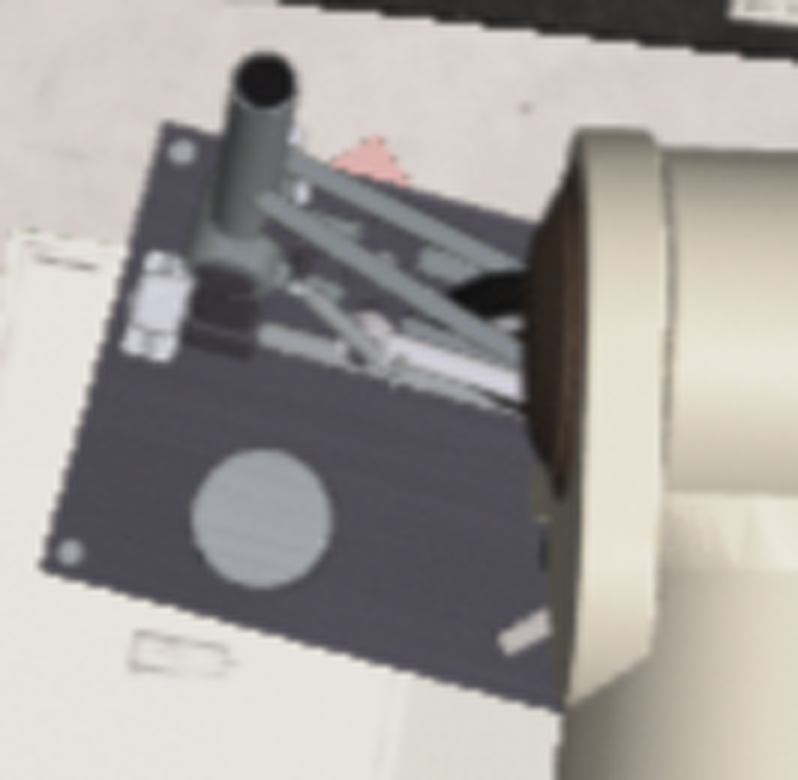

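Stand back at 0, frame unmoved on its rest, and the disc at (262,518) looks seated. I'll work out the corrected path.

```bash
python3 - <<'E'
from h import *
o=get_obs();e=o['ee_pos']
for t in np.arange(0,1.11,.1):
  b=f2b(stand(t,98),-.3);c=f2b(stand(t,88),-.3)
  off=np.interp(t,[0,.3],[-5,1.5])
  # z so +y edge (or ball) touches
  z=max(b[2]+6, c[2]+6/np.cos(t*.7))
  P=np.array([c[0]+off,b[1],z+22]);print(round(t,1),P.round(0),((b2w(P)-e)*1e3).round(0))
E
```

```text
0.0 [ -8. -73. 163.] [  3.  -4. -13.]
0.1 [-12. -72. 156.] [  0.  -3. -19.]
0.2 [-16. -71. 150.] [ -3.  -0. -26.]
0.3 [-19. -68. 144.] [ -6.   3. -32.]
0.4 [-25. -65. 138.] [-10.   8. -38.]
0.5 [-30. -60. 132.] [-14.  14. -44.]
0.6 [-35. -55. 126.] [-17.  21. -49.]
0.7 [-39. -49. 122.] [-20.  28. -54.]
0.8 [-44. -42. 117.] [-22.  35. -58.]
0.9 [-47. -34. 113.] [-24.  44. -62.]
1.0 [-51. -26. 110.] [-25.  52. -65.]
1.1 [-54. -18. 107.] [-25.  61. -68.]
```

Call:
servo_tool:
  steps:
    - {"x":3,"y":-4,"z":-6,"yaw":0}
    - {"x":3,"y":-4,"z":-13,"yaw":0}
    - {"x":1,"y":-3,"z":-19,"yaw":0}
    - {"x":-1,"y":-2,"z":-24,"yaw":0}
    - {"x":-3,"y":0,"z":-27,"yaw":0}
    - {"x":-5,"y":2,"z":-31,"yaw":0}
    - {"x":-6,"y":4,"z":-34,"yaw":0}
    - {"x":-8,"y":6,"z":-37,"yaw":0}
    - {"x":-10,"y":8,"z":-40,"yaw":0}

```text
time: 11.98
ee_pos: [0.521, -0.0108, 0.1351]
tcp_rot: [179.9, -0.4, 74.1]
wrist_force: [-2.0, 0.6, 4.5]
opening: -0.0003
```

```bash
python3 - <<'E'
from h import *
o=get_obs();print(o['ee_pos'],w2b(o['ee_pos']),o['wrist_force'])
p,d=camera('scene');crop('scene',p,(280,200,380,290),'s7c',8)
E
```

```text
[ 0.5209923  -0.01082841  0.13507064] [-25.05343799 -64.9087982  135.07063802] [-2.00734705  0.56944945  4.46170092]
```

View pics/s7c.png

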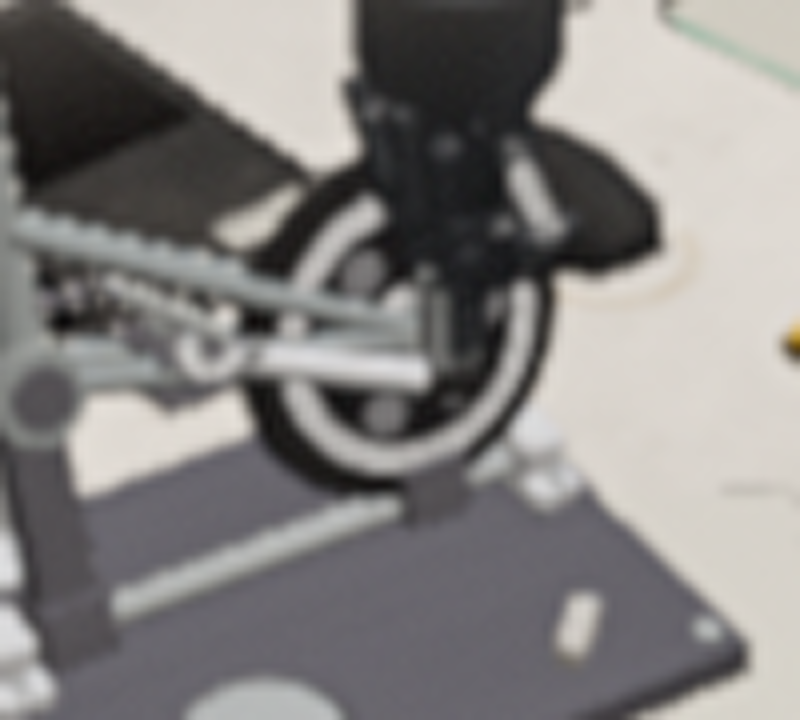

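This time the finger is squarely on top of the bar, at 4.5 N. I'll keep going.

Call:
servo_tool:
  steps:
    - {"x":-2,"y":3,"z":-4,"yaw":0}
    - {"x":-4,"y":6,"z":-7,"yaw":0}
    - {"x":-6,"y":10,"z":-10,"yaw":0}
    - {"x":-8,"y":14,"z":-13,"yaw":0}
    - {"x":-9,"y":18,"z":-16,"yaw":0}

```text
time: 12.65
ee_pos: [0.5117, 0.0077, 0.1183]
tcp_rot: [179.9, -0.4, 74.2]
wrist_force: [-0.8, -0.0, -0.5]
opening: -0.0001
```

```bash
python3 - <<'E'
from h import *
o=get_obs();print(o['ee_pos'],w2b(o['ee_pos']),o['wrist_force'])
p,d=camera('scene');crop('scene',p,(280,200,380,290),'s8c',8)
E
```

```text
[0.51166488 0.00772602 0.11832966] [-39.11452083 -49.62634897 118.32965719] [-0.83899994 -0.01637926 -0.46424788]
```

View pics/s8c.png

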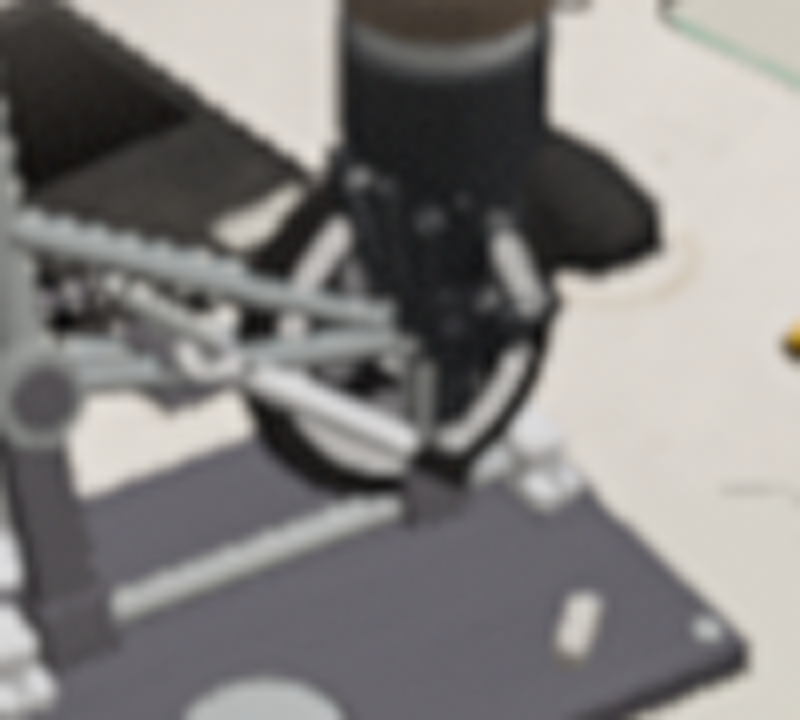

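Call:
servo_tool:
  steps:
    - {"x":-1,"y":4,"z":-4,"yaw":0}
    - {"x":-2,"y":8,"z":-7,"yaw":0}
    - {"x":-3,"y":12,"z":-9,"yaw":0}
    - {"x":-4,"y":16,"z":-11,"yaw":0}
    - {"x":-5,"y":22,"z":-13,"yaw":0}
    - {"x":-5,"y":24,"z":-14,"yaw":0}

```text
time: 13.45
ee_pos: [0.5064, 0.0325, 0.1039]
tcp_rot: [179.9, -0.4, 74.2]
wrist_force: [0.2, -0.1, 0.3]
opening: 0.0001
```

```bash
python3 - <<'E'
from h import *
o=get_obs();print(o['ee_pos'],w2b(o['ee_pos']),o['wrist_force'])
p,d=camera('scene');crop('scene',p,(260,200,380,300),'s9c',6)
E
```

```text
[0.50639784 0.03248282 0.10388852] [-50.97318506 -27.2653742  103.88851663] [ 0.20082657 -0.07658362  0.34241221]
```

View pics/s9c.png

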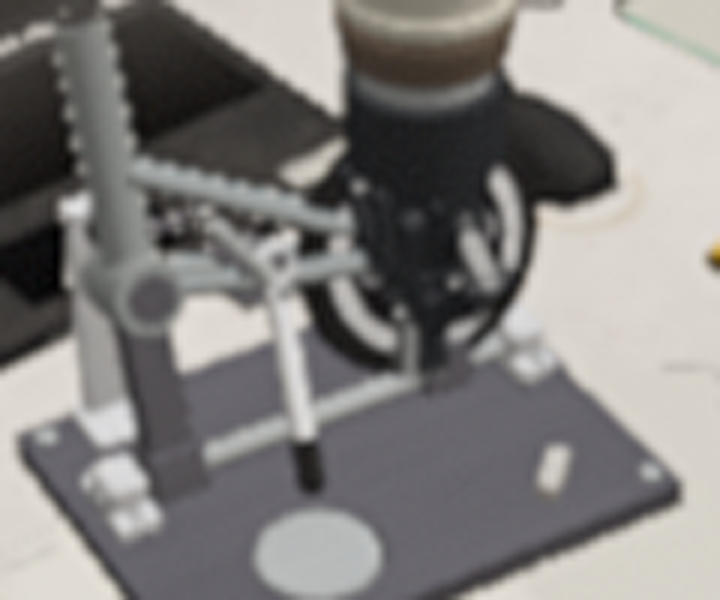

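It has snapped fully down, the foot at about (310,485), over the disc. Before taking the tube I'll check the room around its top.

```bash
python3 - <<'E'
from h import *
w=b2w(f2b((-77,46,8),-.3));print('foot px expected',(proj('scene',w)[0]-[260,200])*6)
d=np.load('pics/top0.npz')['d']
for v in range(30,180,15):print(v,[tuple((atd('top',(u,v),d)*1e3).astype(int)) for u in (300,340,380,420)])
o=get_obs()
for P in((66,85,300),(66,85,238),(0,85,248)):
  print((b2w(P)*1e3).round(),((b2w(P)-o['ee_pos'])*1e3).round())
E
```

```text
foot px expected [305.25288397 476.50592258]
30 [(np.int64(1021), np.int64(136), np.int64(200)), (np.int64(1015), np.int64(44), np.int64(211)), (np.int64(1008), np.int64(-45), np.int64(228)), (np.int64(1001), np.int64(-134), np.int64(242))]
45 [(np.int64(1010), np.int64(138), np.int64(143)), (np.int64(1001), np.int64(42), np.int64(162)), (np.int64(995), np.int64(-51), np.int64(176)), (np.int64(986), np.int64(-142), np.int64(198))]
60 [(np.int64(995), np.int64(140), np.int64(88)), (np.int64(988), np.int64(39), np.int64(104)), (np.int64(981), np.int64(-58), np.int64(123)), (np.int64(973), np.int64(-153), np.int64(140))]
75 [(np.int64(984), np.int64(142), np.int64(13)), (np.int64(973), np.int64(37), np.int64(43)), (np.int64(964), np.int64(-64), np.int64(66)), (np.int64(956), np.int64(-163), np.int64(86))]
90 [(np.int64(941), np.int64(142), np.int64(20)), (np.int64(942), np.int64(36), np.int64(18)), (np.int64(942), np.int64(-70), np.int64(16)), (np.int64(942), np.int64(-177), np.int64(15))]
105 [(np.int64(902), np.int64(143), np.int64(17)), (np.int64(901), np.int64(36), np.int64(17)), (n
[... 245 characters left out ...]
9), np.int64(-174), np.int64(21))]
135 [(np.int64(821), np.int64(143), np.int64(18)), (np.int64(820), np.int64(37), np.int64(19)), (np.int64(820), np.int64(-68), np.int64(19)), (np.int64(824), np.int64(-178), np.int64(0))]
150 [(np.int64(781), np.int64(143), np.int64(18)), (np.int64(779), np.int64(38), np.int64(22)), (np.int64(779), np.int64(-67), np.int64(21)), (np.int64(783), np.int64(-177), np.int64(1))]
165 [(np.int64(739), np.int64(143), np.int64(24)), (np.int64(739), np.int64(38), np.int64(21)), (np.int64(740), np.int64(-67), np.int64(14)), (np.int64(743), np.int64(-176), np.int64(0))]
[650. 108. 300.] [143.  76. 196.]
[650. 108. 238.] [143.  76. 134.]
[586. 126. 248.] [ 80.  94. 144.]
```

The foot's pixel matches the fully-down prediction within about 1.5 raw pixels, and there is free room around the tube top. I'll retreat up and over.

Call:
servo_tool:
  steps:
    - {"x":-10,"y":0,"z":15,"yaw":0}
    - {"x":-12,"y":0,"z":65,"yaw":0}
    - {"x":-12,"y":0,"z":120,"yaw":0}
    - {"x":-12,"y":0,"z":180,"yaw":0}
    - {"x":0,"y":10,"z":215,"yaw":0}
    - {"x":45,"y":30,"z":220,"yaw":0}
    - {"x":90,"y":50,"z":220,"yaw":0}
    - {"x":130,"y":70,"z":220,"yaw":0}
    - {"x":143,"y":76,"z":210,"yaw":0}
    - {"x":143,"y":76,"z":196,"yaw":0}
    - {"x":143,"y":76,"z":196,"yaw":0}
  grip: 65

```text
time: 14.88
ee_pos: [0.6484, 0.1081, 0.2995]
tcp_rot: [-180.0, -0.4, 74.2]
wrist_force: [-0.1, -0.0, 0.1]
opening: 0.0654
```

```bash
python3 - <<'E'
from h import *
o=get_obs();print(o['ee_pos'],w2b(o['ee_pos']),o['wrist_force'],o['tcp_rot'],o['opening'],o['q'])
p,d=camera('scene');crop('scene',p,(240,170,350,310),'s10c',5)
E
```

```text
[0.64842995 0.10810618 0.29951693] [ 64.85343648  84.4315692  299.51693031] [-0.12014155 -0.02119012  0.068546  ] [-179.99203668   -0.3862556    74.18094895] 0.06540528302500775 [  9.32404865  22.54175021  36.34137566 103.64271984   0.35304071
 115.14355627]
```

View pics/s10c.png

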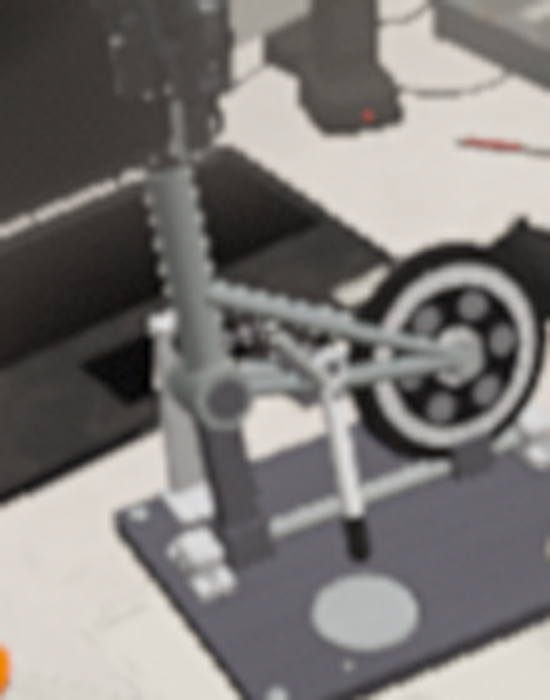

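The stand is fully down, with the foot over the disc. The gripper is above the tube top, so I lower it to straddle the tube.

Call:
servo_tool:
  steps:
    - {"x":2,"y":1,"z":-20,"yaw":0}
    - {"x":2,"y":1,"z":-40,"yaw":0}
    - {"x":2,"y":1,"z":-55,"yaw":0}
    - {"x":2,"y":1,"z":-62,"yaw":0}
    - {"x":2,"y":1,"z":-62,"yaw":0}

```text
time: 15.55
ee_pos: [0.6502, 0.1089, 0.2393]
tcp_rot: [179.9, -0.4, 74.2]
wrist_force: [0.2, -0.0, -0.7]
opening: 0.0649
```

```bash
python3 - <<'E'
from h import *
o=get_obs();print(o['ee_pos'],w2b(o['ee_pos']),o['wrist_force'],o['opening'])
p,d=camera('scene');crop('scene',p,(250,170,330,270),'s11c',7)
E
```

```text
[0.65018308 0.10890103 0.23933688] [ 66.32113246  85.6770078  239.33687959] [ 0.19985141 -0.04034788 -0.65378608] 0.06487235735738002
```

View pics/s11c.png

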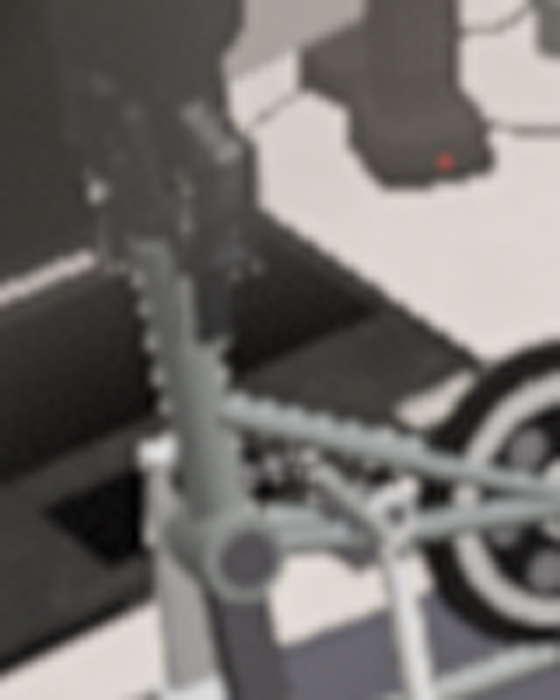

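The near finger is in front of the tube's top (about (210,290)) and the other is behind it. I'll close loosely to 40 mm, then raise the frame slowly.

Call:
servo_tool:
  steps:
    - {"x":0,"y":0,"z":0,"yaw":0}
    - {"x":0,"y":0,"z":0,"yaw":0}
    - {"x":0,"y":0,"z":0,"yaw":0}
  grip: 40

```text
time: 15.98
ee_pos: [0.6494, 0.1093, 0.2409]
tcp_rot: [179.9, -0.5, 74.2]
wrist_force: [-7.4, 1.7, 6.0]
opening: 0.0399
```

Call:
servo_tool:
  steps:
    - {"x":-5,"y":1.5,"z":1.5,"yaw":0}
    - {"x":-10,"y":3,"z":3,"yaw":0}
    - {"x":-15,"y":4.5,"z":4.5,"yaw":0}
    - {"x":-20,"y":6,"z":5.5,"yaw":0}
    - {"x":-25,"y":7,"z":6.5,"yaw":0}
    - {"x":-30,"y":8.5,"z":7.5,"yaw":0}
    - {"x":-34,"y":10,"z":8,"yaw":0}
    - {"x":-34,"y":10,"z":8,"yaw":0}

```text
time: 16.98
ee_pos: [0.6151, 0.1195, 0.2489]
tcp_rot: [180.0, -0.5, 74.2]
wrist_force: [1.1, 0.1, 0.2]
opening: 0.0402
```

```bash
python3 - <<'E'
from h import *
o=get_obs();print(o['ee_pos'],w2b(o['ee_pos']),o['wrist_force'],o['opening'])
p,d=camera('scene');crop('scene',p,(250,170,350,300),'s12c',6)
E
```

```text
[0.6150631  0.11947541 0.24889788] [ 29.64758889  86.20770467 248.89788219] [1.14204566 0.09923563 0.20571944] 0.040158926156961
```

View pics/s12c.png

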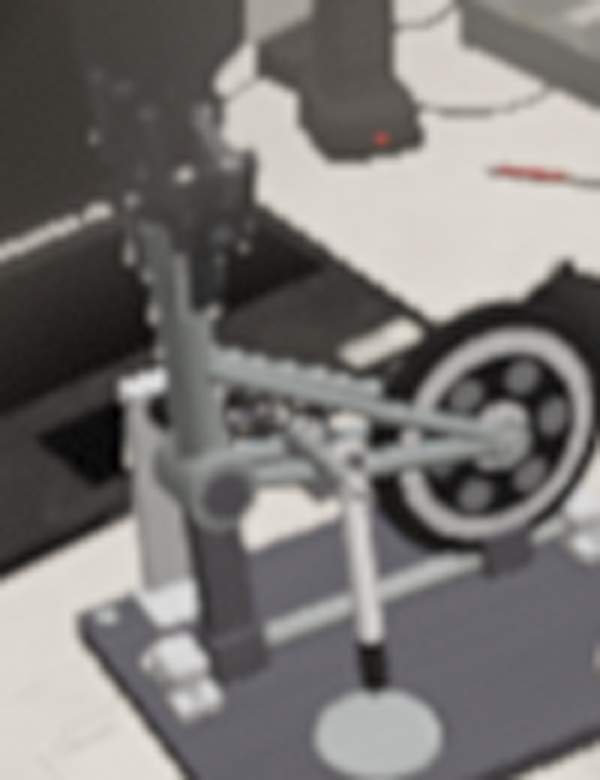

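The frame is following, with about 1 N at the tube. I carry on to just short of upright.

Call:
servo_tool:
  steps:
    - {"x":-4,"y":1,"z":0,"yaw":0}
    - {"x":-8,"y":2,"z":0,"yaw":0}
    - {"x":-12,"y":3,"z":0,"yaw":0}
    - {"x":-16,"y":4,"z":0,"yaw":0}
    - {"x":-20,"y":5,"z":0,"yaw":0}
    - {"x":-23,"y":6,"z":0,"yaw":0}
    - {"x":-25,"y":6.5,"z":0,"yaw":0}
    - {"x":-25,"y":6.5,"z":0,"yaw":0}

```text
time: 18.02
ee_pos: [0.5901, 0.1259, 0.2488]
tcp_rot: [180.0, -0.5, 74.2]
wrist_force: [-0.3, 0.2, -0.5]
opening: 0.0401
```

Call:
servo_tool:
  steps:
    - {"x":0,"y":0,"z":0,"yaw":0}
    - {"x":0,"y":0,"z":0,"yaw":0}
    - {"x":0,"y":0,"z":0,"yaw":0}
    - {"x":0,"y":0,"z":0,"yaw":0}
  grip: 30
  grip_force: 25

```text
time: 18.52
ee_pos: [0.5902, 0.1259, 0.2488]
tcp_rot: [180.0, -0.5, 74.2]
wrist_force: [-0.2, -0.1, -0.9]
opening: 0.0299
```

```bash
python3 - <<'E'
from h import *
o=get_obs();print(o['ee_pos'],w2b(o['ee_pos']),o['wrist_force'],o['opening'])
E
```

```text
[0.59016065 0.12592274 0.24875626] [  3.93187733  85.57372672 248.756256  ] [-0.15610963 -0.10926152 -0.94198207] 0.029899222146222055
```

Call:
servo_tool:
  steps:
    - {"x":-2,"y":0.5,"z":0,"yaw":0}
    - {"x":-4,"y":1,"z":0,"yaw":0}
    - {"x":-4,"y":1,"z":0,"yaw":0}

```text
time: 18.9
ee_pos: [0.586, 0.127, 0.2488]
tcp_rot: [180.0, -0.5, 74.2]
wrist_force: [-0.5, 1.2, -0.1]
opening: 0.03
```

Call:
servo_tool:
  steps:
    - {"x":0,"y":0,"z":0,"yaw":0}
    - {"x":0,"y":0,"z":0,"yaw":0}
    - {"x":0,"y":0,"z":0,"yaw":0}
    - {"x":0,"y":0,"z":0,"yaw":0}
    - {"x":0,"y":0,"z":0,"yaw":0}
  grip: 15
  grip_force: 30

```text
time: 19.52
ee_pos: [0.586, 0.127, 0.249]
tcp_rot: [180.0, -0.5, 74.2]
wrist_force: [-1.4, -0.2, 2.5]
opening: 0.0251
```

```bash
python3 - <<'E'
from h import *
o=get_obs();print(o['ee_pos'],w2b(o['ee_pos']),o['wrist_force'],o['torque'],o['opening'])
p,d=camera('scene');crop('scene',p,(250,170,350,300),'s13c',6);np.savez('pics/s13.npz',p=p,d=d)
q,e=camera('top');crop('top',q,(270,170,403,300),'t13c',6)
for l in(-.05,0,.05):
  print(l,[((proj('scene',b2w(f2b(P,l)))[0]-[250,170])*6).round(0).tolist() for P in((-77,46,8),(-30,25,99),(0,85,170))])
disc()
E
```

```text
[0.58597394 0.12699553 0.2490001 ] [ -0.38849882  85.45640495 249.00010297] [-1.35504449 -0.24894339  2.54109148] [ 0.02124343  0.41495414 -0.02394948] 0.025106157817664128
-0.05 [[372.0, 692.0], [352.0, 474.0], [198.0, 358.0]]
0 [[372.0, 699.0], [358.0, 482.0], [207.0, 367.0]]
0.05 [[373.0, 705.0], [363.0, 491.0], [215.0, 377.0]]
n 212 centre [-81.5  47.1  18.1] ext [-109.   15.   13.] [-48.  75.  35.] plane slope deg x,y, z at pocket [-0.4  0.7] 18.1
```

View pics/s13c.png

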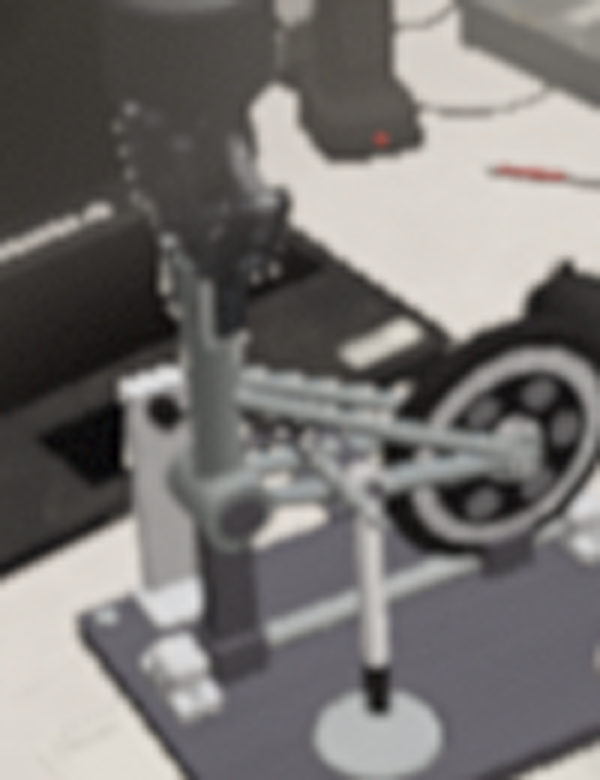

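View pics/t13c.png

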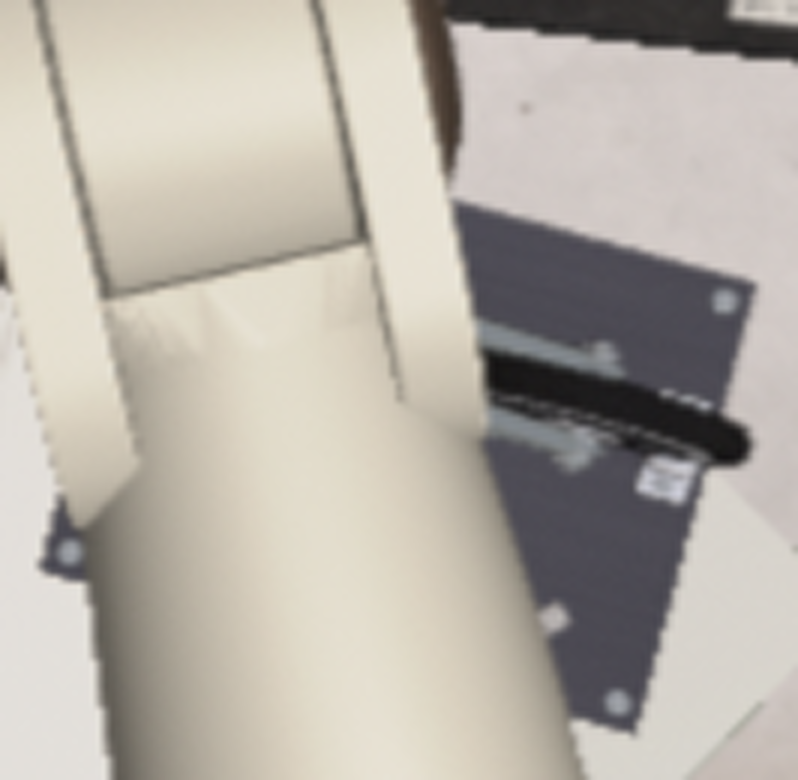

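The tube is gripped (opening 25.1 mm) and the wheel looks edge-on from above. The foot at (377,703) is within a raw pixel of the lean-0 prediction. One more cross-check of the lean axis's position, using the bearing blocks.

```bash
python3 - <<'E'
from h import *
c=lambda X:(np.array(X,float)+.5)/6-.5+[270,170]
# left block end edges seen from above at z .044: upper end mid (165,255), lower end mid (148,358)
for X in((165,253),(148,360),(157,305)):print(w2b(onz('top',c(X),.035)).round(1))
# corner screws for centre check
for X in((181,152),(725,300),(70,552),(618,702)):print('screw',w2b(onz('top',c(X),.019)).round(1))
# tube axis tilt from depth-free: left/right edges of tube in scene image
p=np.load('pics/s13.npz')['p'];g=p.astype(int)
for v in (228,232,236,240,244):
  print(v,[tuple(g[v,u]) for u in range(278,294)][::1] if v==236 else '')
for l in(-.03,0,.03):
  print(l,[((proj('scene',b2w(f2b(P,l)))[0]-[250,170])*6).round(1).tolist() for P in((0,85,205),(0,85,150))])
E
```

```text
[ 21.4 117.6  35. ]
[-25.1 112.3  35. ]
[ -1.2 114.9  35. ]
screw [ 67.6 123.8  19. ]
screw [  68.6 -122.6   19. ]
screw [-113.4  123.3   19. ]
screw [-113. -123.   19.]
228 
232 
236 [(np.int64(80), np.int64(77), np.int64(76)), (np.int64(116), np.int64(114), np.int64(112)), (np.int64(144), np.int64(141), np.int64(139)), (np.int64(117), np.int64(117), np.int64(113)), (np.int64(86), np.int64(87), np.int64(85)), (np.int64(83), np.int64(85), np.int64(83)), (np.int64(86), np.int64(87), np.int64(85)), (np.int64(89), np.int64(91), np.int64(88)), (np.int64(97), np.int64(99), np.int64(96)), (np.int64(103), np.int64(106), np.int64(103)), (np.int64(114), np.int64(116), np.int64(113)), (np.int64(131), np.int64(134), np.int64(131)), (np.int64(146), np.int64(149), np.int64(147)), (np.int64(150), np.int64(154), np.int64(151)), (np.int64(150), np.int64(154), np.int64(152)), (np.int64(151), np.int64(156), np.int64(154))]
240 
244 
-0.03 [[196.2, 297.5], [204.9, 397.7]]
0 [[202.4, 303.9], [209.3, 402.6]]
0.03 [[208.7, 310.7], [213.8, 407.7]]
```

All the checks put the lean within about 0.01–0.02 rad of upright, with the grip holding. I'm handing the job in.

```bash
python3 - <<'E'
from h import *
o=get_obs();print(o['time'],o['ee_pos'],o['wrist_force'],o['opening'])
print(job_done())
E
```

```text
19.675 [0.58599262 0.12701935 0.24901755] [-1.62334972  0.14855268  3.29151035] 0.025109677821707407
the job is handed in; nothing more can be done
None
```

The fixture is ready: the disc is seated, the kickstand is fully down, and the frame is upright in the gripper. I handed it in at 19.7 s.

- **Disc:** I pushed it into the pocket and pressed it at about 23 N for roughly 0.7 s. Afterwards depth showed it flat within about 1° and centred in the pocket. Its top read 18 mm against the nominal 19, which is within the 2 mm calibration error.
- **Kickstand:** On the first try the fingertip slid off the side of the bar at about 0.6 rad, with a push of about 23 N. I backed off, the stand returned to 0 and the frame stayed on its rest. The second try carried it over centre and it snapped down. The foot was within 1.5 pixels of the fully-down position.
- **Frame:** I raised it with the jaws loose around the seat tube, then gripped the tube at 30 N (opening 25.1 mm). The gripper's position puts the lean at 0.00 rad; the bearing blocks and the pictures agree to within about 0.02 rad.
- **Other items:** I did not touch the gauge blocks, ring gauge, screwdriver or pencil. In the last pictures the arm covered part of the view, so I did not check each one again.

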